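# Shim the rocking shaker

## Robot

A 6-joint arm with a two-finger parallel gripper is mounted at the origin on the work surface. World frame = base frame: x ahead of the robot, y to its left, z up, the work surface at z = 0. Lengths are in m, angles in rad, forces in N, time in s.
With the tool pointing down it reaches from about 0.4 to 0.925 m from the base axis. Payload 3.4 kg.
Tool frame: the origin (TCP) lies at the centre of the arm's flange, where the gripper is bolted on; the fingertips stand 173 mm ahead of it and the grasp point (between the pads) lies 155 mm ahead of it (ctrl.grasp_offset is the distance from the TCP to the grasp point, in m); x points along the fingers, z is the direction in which the jaws open and shut, and the axes are right-handed (so a half turn about x gives the same grasp; the last joint's range is limited). The gripper opens to 85 mm and grips with 20 to 120 N. Pads are 22 mm wide; open, the fingers measure 114 mm over their backs; the gripper's body (76 mm by 85 mm) begins 54 mm behind the grasp point. The pads swing forward as they close: fully open they stand 13 mm farther back than shut.
Start: joints at [1.121, 0.307, 1.506, -0, 1.328, -0.073], TCP at [0.212, 0.535, 0.405] pointing down, gripper open.
Joint ranges: [-3.12, 3.12], [-1.05, 2.28], [0.14, 2.33], [-1.42, 4.57], [0.1, 2.73], [-2.68, 2.68]. Speed limits (rad/s): [2.57, 2.57, 3.14, 3.14, 3.14, 3.14].

## Interface

Orientations are given as a rotation vector (axis times angle).
In Python, from cell import ctrl, jaws, viewer, telemetry gives the robot as it stands. Calls block until the motion is done:
- ctrl.goto(position, orientation): joint-space move of the TCP to a pose.
- ctrl.move_linear(position, orientation=None, velocity=0.15, guard=None): straight line of the TCP; orientation=None keeps the orientation; velocity is the mean speed in m/s. With guard (N) it stops when the force on the tool has changed by that much, and returns True; else False.
- ctrl.set_joints(angles): joint-space move.
- jaws.move_gripper(opening, squeeze=None): finger opening in m; squeeze is the grip in N (None keeps the last); returns when the fingers have stopped.
- ctrl.dwell(seconds).
- ctrl.solve_ik(position, orientation): joint angles nearest the present ones, or None.
- viewer.capture(name): name is "side" or "top" or "wrist"; returns a dict with "image" (480x640x3 uint8, red, green, blue), "mtx" (3x3 intrinsics, pixels), "k1" (the pictures are not rectified: a ray, as slopes to the right and down, at radius r is drawn at 1 + k1 r^2 times it, then the intrinsics apply), "extrinsics" (4x4, takes a point from world to camera coordinates); the wrist camera has in their place "hand_eye" (4x4, takes a point from camera to tool coordinates, whose origin is the TCP and whose axes are the tool frame's). Camera axes: x right, y down, z forward; pixel columns grow to the right and rows downward; lengths in m; the calibration is good to about 2 mm. A picture is of the moment at which its call begins: read the wrist's pose just before it. There is no depth.
A pose or a line that the arm cannot do raises ctrl.PlanningError and nothing moves.
- ctrl.finish_job(): hands the job in, once; it reports no verdict.
Readings, each from a call of its own:
- telemetry.read_time_s(): time.
- telemetry.read_q(): joint angles.
- telemetry.read_joint_velocities(): joint speeds.
- telemetry.read_joint_efforts(): joint torques, N m.
- telemetry.read_tool_pos(): TCP position.
- telemetry.read_ee_rot(): TCP orientation.
- telemetry.read_force(): force on the tool from outside, world axes, zero at the start.
- telemetry.read_moment(): the same for the moment, N m.
- telemetry.read_width(): finger opening in m.
Only numpy, scipy, OpenCV 4.12 (cv2) and the standard library are available. Lean on these libraries where they do the work, as an engineer would, in place of code of your own. Each camera call takes 0.05 s, during which the arm holds its last target.

## Task

The orbital shaker on the bench rocks because one corner has lost its rubber foot. With the fingertips, push the wedge shim along the bench, thin end first, under that corner's bare stud until it is snug and the shaker no longer rocks, without shoving the shaker along or jacking it out of level; then press down firmly on that corner to check that it stands fast. Do not pick up the shim or the shaker, and leave the other things where they are.

Things in the scene. Friction and masses are not known exactly. Their poses are not given: they have to be found in the camera images.
- shaker: Orbital shaker, 2.5 to 3.6 kg: white housing 190 x 190 mm, aluminium base 22 to 30 mm above the bench, microplate on top, 100 mm high in all. An ear at each corner carries a foot, at (+-120, +-120) mm; three have black rubber pads 38 mm across, the one at (+120, -120) has lost its pad. About 1.5 N down there tips it. Origin: bench level, middle of the feet; z up; the panel with the knobs faces -x.
- stud (a point): Lowest point of the shaker's bare stud, steel, 14 mm across with a ball end of 7 mm radius, hanging 8 mm above the bench under a round lug of 15 mm radius. Axes as the shaker's.
- nut (a point): Middle of the top of the steel nut (20 mm across) on the ear above the bare stud, 36 mm above the bench: the place to press that corner.
- shim: Grey plastic wedge, 100 x 50 mm, about 90 g, flat on the bench; 20 mm high at its thick end, an upright face 50 mm behind the origin, sloping evenly to 2 mm at the thin end. Origin: centre of the underside; x towards the thin end, z up. Slides with about 0.5 N; the stud meets the ramp when 17 mm ahead of the origin, then within 3 mm the push climbs to 12 N, where the shaker begins to slide.
- vial1: Small glass vial with white screw cap, 24 mm across, 46 mm high; bystander. Origin: centre of its underside.
- vial2: The same kind of vial; bystander.
- reagent: Amber jar with black cap, 48 mm across, 75 mm high; bystander. Origin: centre of its underside.
- tipbox: Closed pipette-tip box, 85 x 122 mm, 62 mm high, grey with clear lid; bystander. Origin: centre of its underside.
- rack: White tube rack with red-capped tubes, 75 x 155 mm, 71 mm high; bystander. Origin: centre of its underside.
- spray: White spray bottle with red collar, 76 mm across, 227 mm high; bystander. Origin: centre of its underside.
- wash: White wash bottle with bent spout, 66 mm across, 203 mm high; bystander. Origin: centre of its underside.
- dishes: Stack of three clear petri dishes, 92 mm across, 47 mm high; bystander. Origin: centre of its underside.
Not all that is in view belongs to the job. Of the things that look like the shim, take the one that is farthest from the robot's base at the start.

How it is judged:
On the way, in this order (a step that is already met when the one before it is completed fails the run):
1. the shim is snug under the bare stud and bears on it, with the shaker standing level on its three pads (contact force between shim and shaker above 0.5 N and x of stud in the frame of shim between -0.04 and 0.04 m and y of stud in the frame of shim between -0.02 and 0.02 m and angle between shaker's own z axis and vertical below 0.008 rad), for 0.2 s.
2. the shaker is pressed down with the fingers at the shimmed corner (3 N or more), the shim carries the push and the shaker stays level (contact force between the fingers and shaker above 3 N and horizontal distance between the grasp point and stud below 0.07 m and contact force between shim and shaker above 1.5 N and angle between shaker's own z axis and vertical below 0.008 rad), for 0.1 s.
At the end, for the whole second after the job is handed in: The shim lies flat, its ramp bearing on the bare stud (0.3 N or more), the stud within 20 mm of the middle of the ramp's width; the shaker is level within half a degree; the stud has moved less than 15 mm from its start; shaker and shim are at rest (contact force between shim and shaker above 0.3 N and x of stud in the frame of shim between -0.04 and 0.04 m and y of stud in the frame of shim between -0.02 and 0.02 m and distance of stud from where it was at the start of the episode below 0.015 m and height (world z) of shim below 0.004 m and linear speed of each of shaker, shim below 0.01 m/s and angle between shaker's own z axis and vertical below 0.008 rad); the robot touches nothing.
It fails at once if the shim is lifted off the bench or stood on end (height (world z) of shim above 0.012 m or angle between shim's own z axis and vertical above 0.35 rad).
It fails at once if the shaker is lifted or tipped up (height (world z) of shaker above 0.02 m or angle between shaker's own z axis and vertical above 0.12 rad).
It fails at once if a bystander is shifted by more than 30 mm or knocked over (distance of any of vial1, vial2, reagent, tipbox, rack, spray, wash, dishes from where it was at the start of the episode above 0.03 m or angle between any of vial1, vial2, reagent, spray, wash's own z axis and vertical above 0.5 rad).
It also fails if it takes over 48 s, if anything falls off the work surface, if the arm or the gripper's body presses on something with over 40 N, if the wrist force passes 120 N, or if a joint passes its speed limit or range.

## Working session

There is one attempt and no reset: what is moved stays moved. The work goes in short steps, each a Python script; the robot and the scene stay as the last script left them, time stands still between calls to the robot, and variables do not carry over. Pictures are saved under pics/ and viewed, and the job is handed in when it is done.

```bash
ls; mkdir -p pics
cat > h.py <<'E'
import numpy as np, cv2
from scipy.spatial.transform import Rotation as R
from cell import ctrl, jaws, viewer, telemetry
def snap(cam,name):
    p=np.array(telemetry.read_tool_pos()); r=np.array(telemetry.read_ee_rot())
    d=viewer.capture(cam); cv2.imwrite(f'pics/{name}.png',d['image'][:,:,::-1])
    if 'extrinsics' in d: E=np.array(d['extrinsics'])
    else:
        T=np.eye(4); T[:3,:3]=R.from_rotvec(r).as_matrix(); T[:3,3]=p
        E=np.linalg.inv(T@np.array(d['hand_eye']))
    np.savez(f'pics/{name}.npz',E=E,K=np.array(d['mtx']),k1=d['k1'],img=d['image'])
def load(name):
    return np.load(f'pics/{name}.npz')
def ray(d,uv):
    uv=np.array(uv,float).reshape(-1,1,2)
    k=np.array([float(d['k1']),0,0,0,0])
    n=cv2.undistortPoints(uv,d['K'],k).reshape(-1,2)
    v=np.c_[n,np.ones(len(n))]; E=d['E']
    return -E[:3,:3].T@E[:3,3], v@E[:3,:3]
def onz(d,uv,z):
    c,v=ray(d,uv); t=(z-c[2])/v[:,2]
    return c+v*t[:,None]
def proj(d,P):
    E=d['E']; rv=cv2.Rodrigues(E[:3,:3])[0]
    return cv2.projectPoints(np.array(P,float).reshape(-1,3),rv,E[:3,3],d['K'],np.array([float(d['k1']),0,0,0,0]))[0].reshape(-1,2)
def tri(ds,uvs):
    A=np.zeros((3,3));b=np.zeros(3)
    for d,uv in zip(ds,uvs):
        c,v=ray(d,uv); v=v[0]/np.linalg.norm(v[0]); M=np.eye(3)-np.outer(v,v); A+=M;b+=M@c
    return np.linalg.solve(A,b)
E
python3 - <<'E'
from h import *
for c in ['side','top','wrist']:
    snap(c,c+'0'); d=load(c+'0'); print(c,-d['E'][:3,:3].T@d['E'][:3,3],d['K'][0,0],d['k1'])
print(telemetry.read_ee_rot(),telemetry.read_time_s(),telemetry.read_width())
E
```

```text
pics
side [0.41184767 0.78645667 0.658748  ] 507.87194177994934 0.038007739631491275
top [ 0.40985107 -0.134645    1.05050525] 493.1045447201096 -0.019465881234438348
wrist [0.13490618 0.56376372 0.37343578] 418.1045747953636 -0.019432319795343742
[-0.92813283  1.36563771  0.9268773 ] 0.15 0.08531888872486473
```

View pics/side0.png

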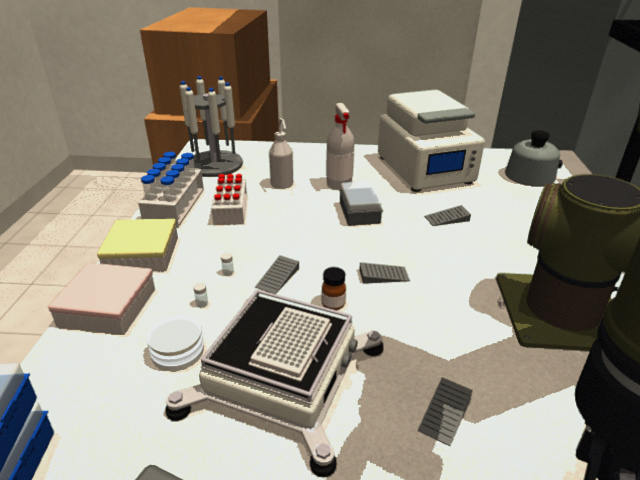

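View pics/top0.png

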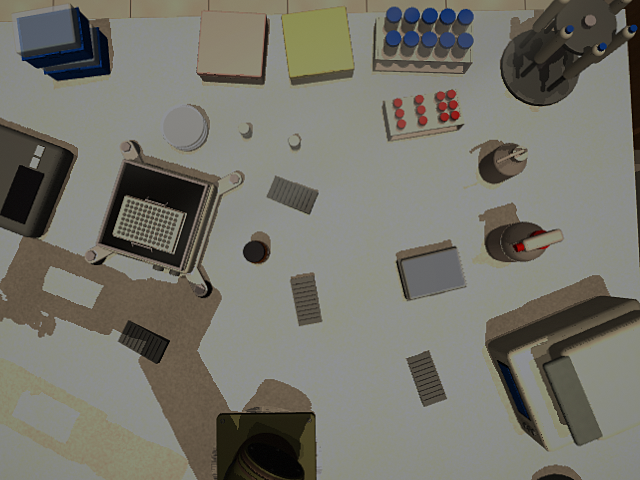

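View pics/wrist0.png

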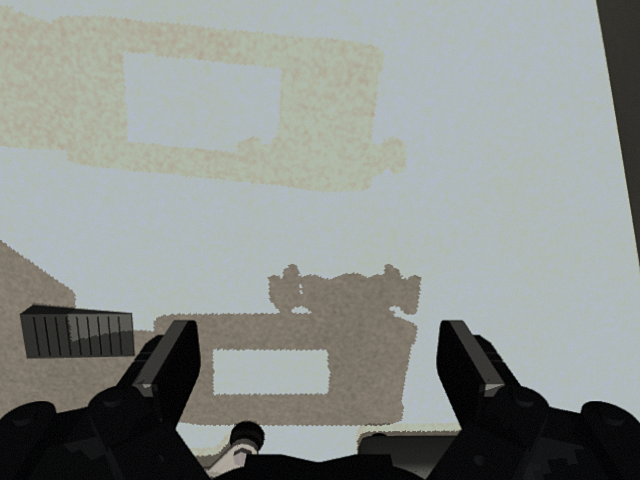

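Run:
```python
from h import *
a=load('top0')['img'][130:330,80:340,::-1]; cv2.imwrite('pics/z1.png',cv2.resize(a,None,fx=3,fy=3,interpolation=cv2.INTER_CUBIC))
a=load('side0')['img'][240:320,220:420,::-1]; cv2.imwrite('pics/z2.png',cv2.resize(a,None,fx=4,fy=4,interpolation=cv2.INTER_CUBIC))
d=load('top0')
c=['nuts',(232,178),(128,147),(94,257),(203,288)]
print(onz(d,c[1:],.036)); print(onz(d,[(293,195),(306,299),(144,341),(426,378)],.011))
```

```text
[[0.59367152 0.05972465 0.036     ]
 [0.66343451 0.27848554 0.036     ]
 [0.43383458 0.34789021 0.036     ]
 [0.36664609 0.120731   0.036     ]]
[[ 0.5594396  -0.06518312  0.011     ]
 [ 0.33939975 -0.08975141  0.011     ]
 [ 0.25638935  0.25197773  0.011     ]
 [ 0.1720814  -0.33690907  0.011     ]]
```

View pics/z1.png

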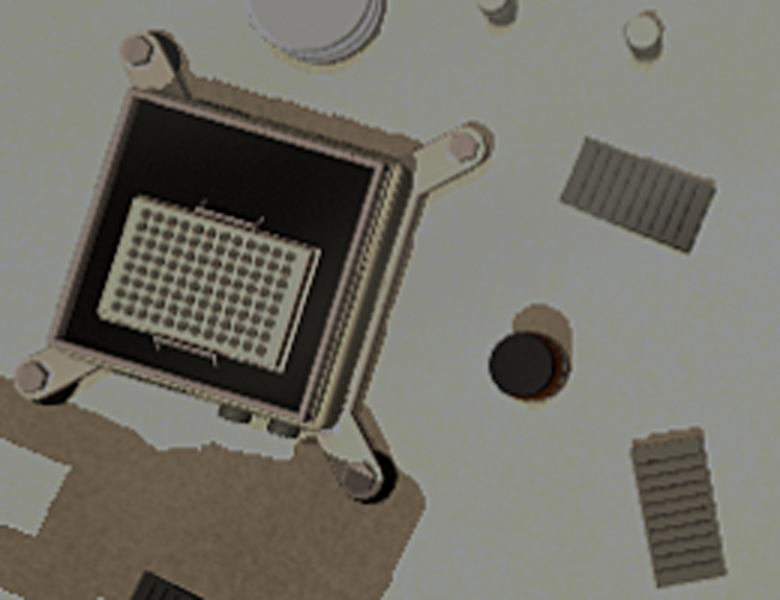

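View pics/z2.png

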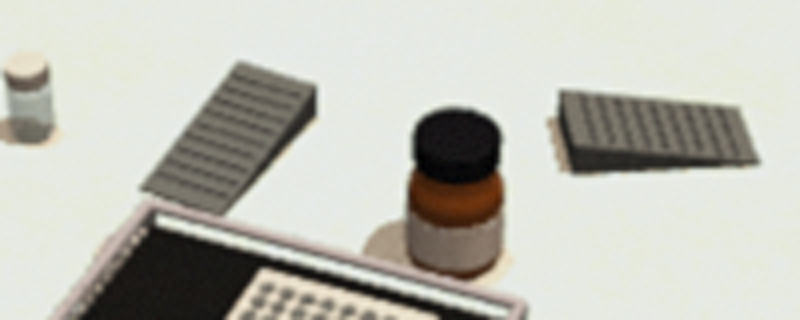

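Run:
```python
from h import *
d=load('top0'); im=d['img']; 
x0,y0=255,165; sub=im[y0:225,x0:330]
big=cv2.resize(sub,None,fx=4,fy=4,interpolation=cv2.INTER_CUBIC)
g=cv2.cvtColor(big,cv2.COLOR_RGB2GRAY)
t,m=cv2.threshold(cv2.GaussianBlur(g,(9,9),0),0,255,cv2.THRESH_BINARY_INV+cv2.THRESH_OTSU)
m=cv2.morphologyEx(m,cv2.MORPH_OPEN,np.ones((9,9)))
cs=max(cv2.findContours(m,0,1)[0],key=cv2.contourArea)
r=cv2.minAreaRect(cs); b=cv2.boxPoints(r); print(t,r)
ap=cv2.approxPolyDP(cs,8,True).reshape(-1,2); print(ap)
cv2.drawContours(big,[cs],-1,(255,0,0),1); cv2.polylines(big,[ap.reshape(-1,1,2)],True,(0,255,0),1)
nb=cv2.resize(im[160:200,210:260],None,fx=6,fy=6,interpolation=cv2.INTER_CUBIC)
cv2.imwrite('pics/z3.png',cv2.resize(big,None,fx=2,fy=2)[:,:,::-1]); cv2.imwrite('pics/z4.png',nb[:,:,::-1])
px=(ap+.5)/4-.5+[x0,y0]; print(px); print(onz(d,px,.02)[:,:2]);print(onz(d,px,.002)[:,:2])
```

```text
110.0 ((151.12408447265625, 116.9657211303711), (189.51373291015625, 104.43586730957031), 22.13549041748047)
[[ 79  46]
 [ 48 129]
 [219 197]
 [250 102]]
[[274.375 176.125]
 [266.625 196.875]
 [309.375 213.875]
 [317.125 190.125]]
[[ 0.59894499 -0.02692462]
 [ 0.55513379 -0.01015   ]
 [ 0.51765901 -0.09969793]
 [ 0.56760363 -0.1167281 ]]
[[ 0.60224792 -0.02504305]
 [ 0.55767147 -0.00797543]
 [ 0.51954211 -0.09908751]
 [ 0.57035912 -0.11641515]]
```

View pics/z3.png

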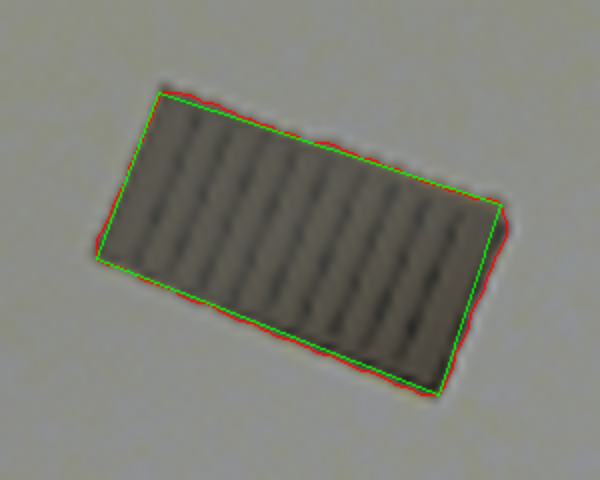

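View pics/z4.png

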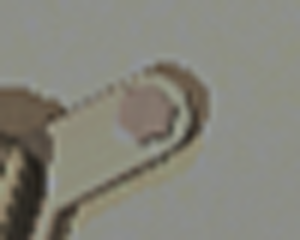

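Run:
```python
from h import *
d=load('top0')
P=onz(d,[(233.75,177.8),(128,147),(94,257),(203,288)],.036)[:,:2]
for i in range(4): print(P[i],np.linalg.norm(P[i]-P[(i+1)%4]))
c=P.mean(0); ex=np.array([[120,-120],[120,120],[-120,120],[-120,-120]])/1000
# rigid fit
H=ex.T@(P-c); U,S,V=np.linalg.svd(H); Rm=(U@V); print(c,'fit',ex@Rm+c, 'res',(ex@Rm+c-P)*1000)
T=R.from_rotvec(telemetry.read_ee_rot()).as_matrix(); print(T.round(3))
print(np.array(viewer.capture('wrist')['hand_eye']).round(3))
th=np.deg2rad(67.8)
for s in (1,-1):
    z=s*np.array([-np.sin(th),np.cos(th),0]); x=np.array([0,0,-1.]); y=np.cross(z,x)
    rv=R.from_matrix(np.c_[x,y,z]).as_rotvec()
    for p in [(0.52,-.16,.2),(0.59,.057,.25)]:
        print(s,y.round(2),rv.round(4),ctrl.solve_ik(np.array(p),rv))
```

```text
[0.59402476 0.05607117] 0.23299327405075895
[0.66343451 0.27848554] 0.23986065734176082
[0.43383458 0.34789021] 0.2368873201173783
[0.36664609 0.120731  ] 0.23639363723313653
[0.51448498 0.20079448] fit [[0.59513942 0.05147984]
 [0.66379963 0.28144892]
 [0.43383055 0.35010912]
 [0.36517034 0.12014005]] res [[ 1.11466172e+00 -4.59133257e+00]
 [ 3.65116617e-01  2.96337338e+00]
 [-4.03202387e-03  2.21891024e+00]
 [-1.47574632e+00 -5.90951054e-01]]
[[-0.001 -0.93   0.368]
 [-0.001  0.368  0.93 ]
 [-1.     0.    -0.002]]
[[ 0.    -0.319  0.948  0.03 ]
 [-0.001 -0.948 -0.319  0.082]
 [ 1.    -0.001 -0.001 -0.001]
 [ 0.     0.     0.     1.   ]]
1 [-0.38 -0.93 -0.  ] [-2.0091  0.3942  2.0091] None
1 [-0.38 -0.93 -0.  ] [-2.0091  0.3942  2.0091] None
-1 [0.38 0.93 0.  ] [ 0.304   1.5493 -0.304 ] [-3.76142062e-01  4.98834574e-01  1.81439719e+00 -4.44089210e-16
  8.28360892e-01  1.13210319e-02]
-1 [0.38 0.93 0.  ] [ 0.304   1.5493 -0.304 ] [ 2.50570407e-02  4.82321837e-01  1.65985044e+00 -4.44089210e-16
  9.99420379e-01  4.12520135e-01]
```

```bash
cat >> h.py <<'E'
def rot(deg):
    th=np.deg2rad(deg); z=-np.array([-np.sin(th),np.cos(th),0]); x=np.array([0,0,-1.])
    return R.from_matrix(np.c_[x,np.cross(z,x),z]).as_rotvec()
E
python3 - <<'E'
from h import *
jaws.move_gripper(0.02)
ctrl.goto((.525,-.10,.36),rot(67.8))
snap('wrist','w1'); print(telemetry.read_time_s(),telemetry.read_width())
d=load('w1'); print(proj(d,[(.594,.0555,.036),(.5613,-.0624,.011)]))
E
```

```text
3.4 0.02024544704061999
[[326.91279776 -53.50239991]
 [344.3057842  146.10399483]]
```

View pics/w1.png

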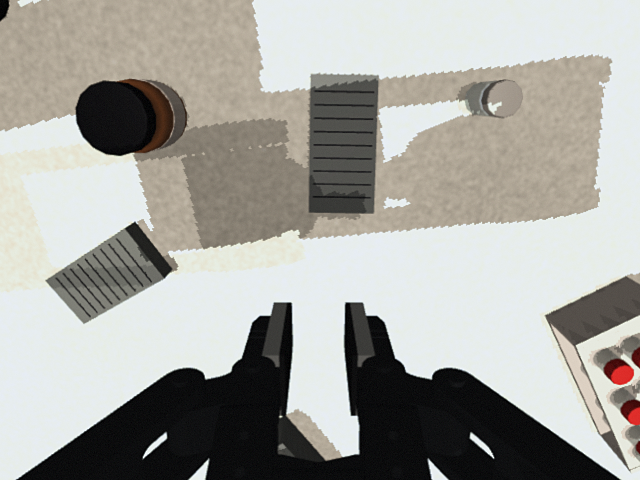

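Run:
```python
from h import *
d=load('w1')
a=onz(d,[(311,74.5),(378,76.5)],.002)[:,:2]; b=onz(d,[(309,212),(374,213)],.02)[:,:2]
print(a,b,np.linalg.norm(a[0]-a[1]),np.linalg.norm(b[0]-b[1])); v=a.mean(0)-b.mean(0); print((a.mean(0)+b.mean(0))/2,np.linalg.norm(v),np.degrees(np.arctan2(v[1],v[0])))
ctrl.move_linear((.575,.02,.36),velocity=.2)
snap('wrist','w2'); print(telemetry.read_time_s())
print(proj(load('w2'),[(.594,.0555,.036)]))
```

```text
[[ 0.55744299 -0.00615524]
 [ 0.60240742 -0.02594773]] [[ 0.51834202 -0.0973314 ]
 [ 0.56411242 -0.11684754]] 0.04912782264928365 0.04975750509538798
[ 0.56057621 -0.06157048] 0.09892142365552696 66.97086196019785
4.25
[[324.88537679 160.09018424]]
```

View pics/w2.png

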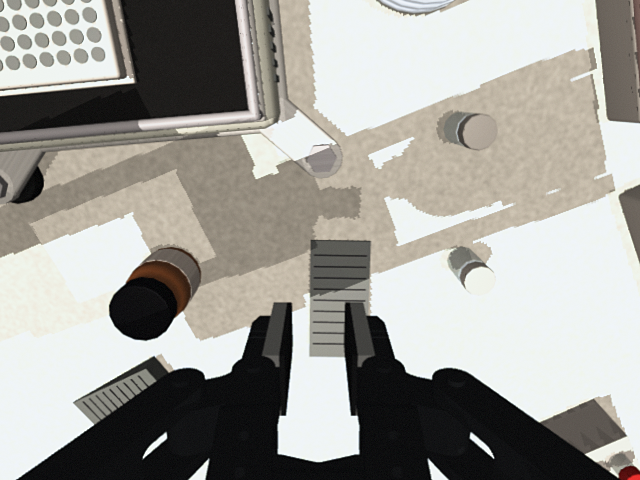

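Run:
```python
from h import *
d=load('w2'); print(onz(d,[(321,159.5)],.036), tri([d,load('top0')],[(321,159.5),(233.75,177.8)]))
b=onz(d,[(311,240),(370,240.5)],.002); print(b)
S=np.array([.5932,.0558]); O=np.array([.561,-.062]); th=np.deg2rad(67.3); u=np.array([np.cos(th),np.sin(th)]);n=np.array([-u[1],u[0]])
print((S-O)@u,(S-O)@n)
cv2.imwrite('pics/z5.png',cv2.resize(d['img'][120:200,260:380,::-1],None,fx=5,fy=5,interpolation=cv2.INTER_CUBIC))
```

```text
[[0.59164921 0.0569009  0.036     ]] [0.59271066 0.05642669 0.03780607]
[[ 0.55753167 -0.00558965  0.002     ]
 [ 0.60254844 -0.02443477  0.002     ]]
0.12110116150078885 0.015754005305313703
```

View pics/z5.png

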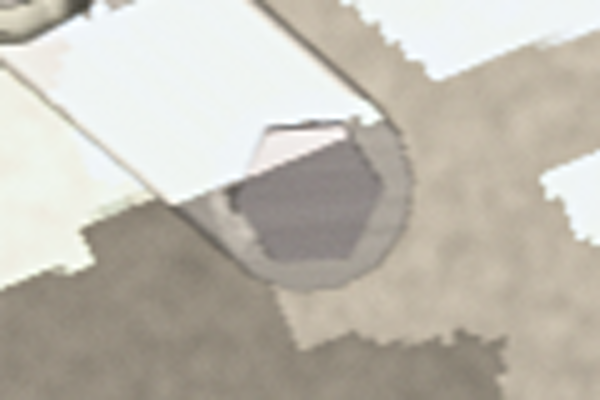

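```bash
cat >> h.py <<'E'
th0=67.3; O=np.array([.561,-.062]); S=np.array([.593,.0572])
u=np.array([np.cos(np.deg2rad(th0)),np.sin(np.deg2rad(th0))]); n=np.array([-u[1],u[0]])
def P(a,l,z): return np.r_[O+a/1000*u+l/1000*n,z]
E
python3 - <<'E'
from h import *
print((S-O)@u,(S-O)@n)
r=rot(th0)
ctrl.goto(P(-90,0,.25),r)
ctrl.move_linear(P(-90,0,.195),r,velocity=.15)
g=ctrl.move_linear(P(-90,0,.163),r,velocity=.03,guard=3)
p=telemetry.read_tool_pos(); print(g,p,telemetry.read_force())
z=p[2]+.005
ctrl.move_linear(P(-90,0,z),r,velocity=.05)
print(telemetry.read_tool_pos(),telemetry.read_force(),telemetry.read_time_s())
E
```

```text
0.12231553361756274 0.01647878138245898
True [ 0.52617227 -0.14509855  0.17360775] [0.26100909 0.37070463 5.44547653]
[ 0.52636306 -0.14510157  0.17862512] [0.12196029 0.6036897  0.853132  ] 6.575
```

Run:
```python
from h import *
r=rot(th0); z=.1786
ctrl.move_linear(P(-62,0,z),r,velocity=.05); print(telemetry.read_force())
ctrl.move_linear(P(20,16,z),r,velocity=.05); print(telemetry.read_force(),telemetry.read_tool_pos())
snap('wrist','w3');snap('top','t3'); print(telemetry.read_time_s())
d=load('t3');cv2.imwrite('pics/z6.png',cv2.resize(d['img'][140:240,180:330,::-1],None,fx=5,fy=5,interpolation=cv2.INTER_CUBIC))
```

```text
[-0.23846077 -0.34961053  0.54449981]
[0.1847108  0.53067915 0.36269133] [ 0.55389984 -0.03752032  0.1785247 ]
9.2083
```

View pics/w3.png

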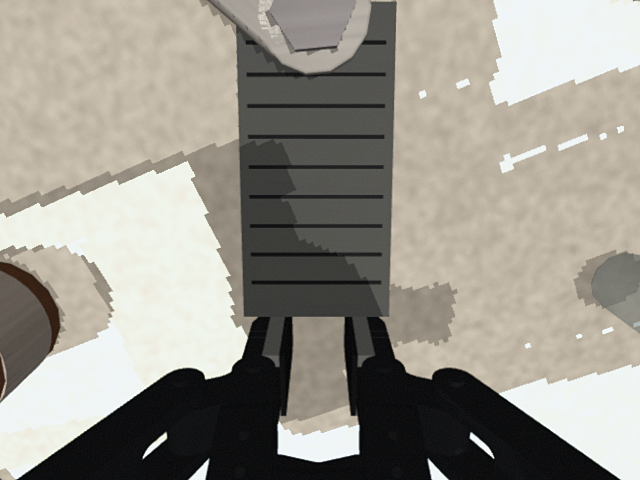

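View pics/z6.png

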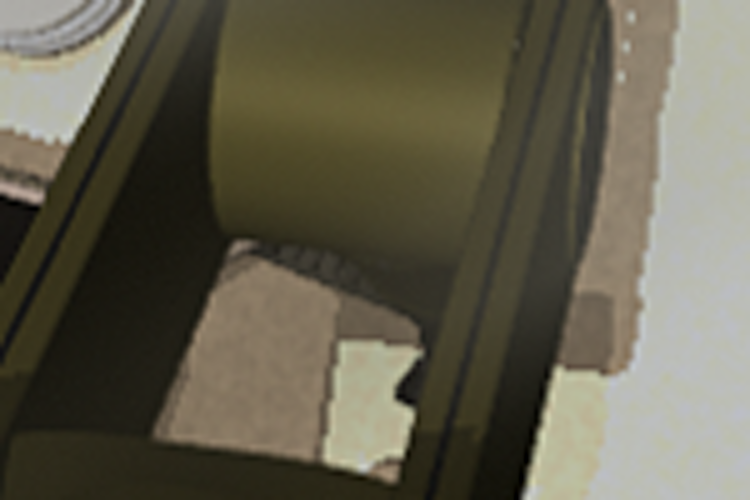

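Run:
```python
from h import *
r=rot(th0); z=.1786
f=lambda: np.array(telemetry.read_force())[:2]@u
ctrl.move_linear(P(36,16,z),r,velocity=.04); print(f())
g=ctrl.move_linear(P(56,16,z),r,velocity=.01,guard=4)
print(g,f(),(np.array(telemetry.read_tool_pos())[:2]-O)@u*1000,telemetry.read_time_s())
ctrl.dwell(.2); print(f(),(np.array(telemetry.read_tool_pos())[:2]-O)@u*1000)
snap('wrist','w4'); snap('side','s4')
```

```text
0.38995017331214243
True 0.12560977422155425 46.719643063007865 10.9083
0.6838192954278003 46.40316341630628
```

View pics/w4.png

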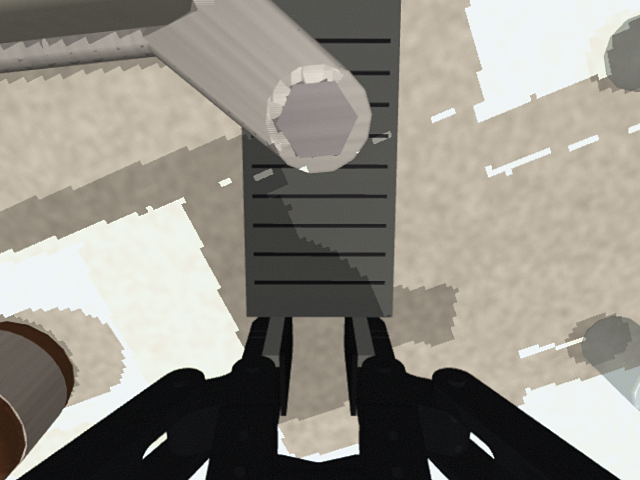

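Run:
```python
from h import *
r=rot(th0); z=.1786
f=lambda: np.array(telemetry.read_force())
a=46.4
for i in range(10):
    a+=.5
    g=ctrl.move_linear(P(a,16,z),r,velocity=.01,guard=6)
    F=f(); print(a,g,F.round(2),round(F[:2]@u,2),((np.array(telemetry.read_tool_pos())[:2]-O)@u*1000).round(2))
    if g or F[:2]@u<-5.5: break
ctrl.dwell(.3); F=f(); print(F,F[:2]@u,(np.array(telemetry.read_tool_pos())[:2]-O)@u*1000,telemetry.read_time_s())
snap('wrist','w5')
```

```text
46.9 False [-0.12 -0.98 -0.66] -0.95 46.77
47.4 False [-1.25 -3.57  0.05] -3.78 46.98
47.9 False [-2.01 -3.99  0.26] -4.45 47.3
48.4 False [-2.31 -5.21  0.16] -5.7 47.61
[-1.75759471 -4.74202861  0.34802434] -5.05296843349725 47.59942119018787 12.5083
```

View pics/w5.png

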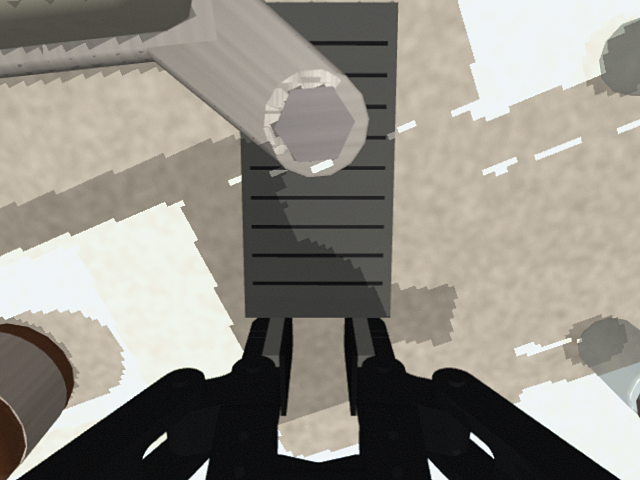

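Run:
```python
from h import *
r=rot(th0); z=.1786
f=lambda: np.array(telemetry.read_force())
a=48.4
for i in range(8):
    a+=.4
    g=ctrl.move_linear(P(a,16,z),r,velocity=.01)
    F=f(); print(a,F.round(2),round(F[:2]@u,2),((np.array(telemetry.read_tool_pos())[:2]-O)@u*1000).round(2))
    if F[:2]@u<-7.3: break
ctrl.dwell(.4); F=f(); print(F,F[:2]@u)
snap('wrist','w6')
# back off
ctrl.move_linear(P(28,16,z),r,velocity=.04); ctrl.dwell(.2); print(f())
snap('wrist','w7'); print(telemetry.read_time_s())
```

```text
48.8 [-2.62 -6.58  1.  ] -7.08 47.8
49.199999999999996 [-2.84 -7.37  0.37] -7.9 48.02
[-2.77508116 -8.47803623  0.70498403] -8.892231930510386
[-0.00235884 -0.10142606  0.20313664]
14.4417
```

View pics/w7.png

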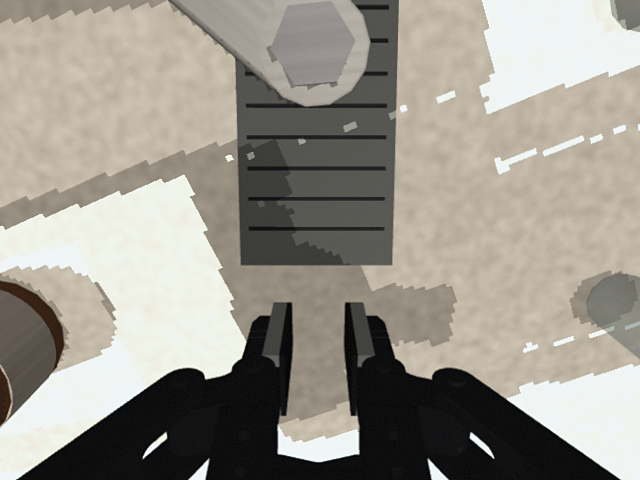

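Run:
```python
from h import *
d=load('w7'); s=onz(d,[(313,44)],.036)[0,:2]
b=onz(d,[(241,265),(392,265)],.02)[:,:2] ; m=b.mean(0); print(s,b,np.linalg.norm(b[0]-b[1]))
v=b[0]-b[1]; ux=np.array([v[1],-v[0]])/np.linalg.norm(v); print(ux,np.degrees(np.arctan2(ux[1],ux[0])),(s-m)@ux*1000-50,(s-m)@v/np.linalg.norm(v)*1000)
# raise, close, go over the nut
r=rot(th0); ctrl.move_linear(P(28,16,.26),r,velocity=.2); jaws.move_gripper(0.0)
p=np.r_[S,.25]; ctrl.move_linear(p,r,velocity=.2); snap('side','s8'); snap('wrist','w8'); print(telemetry.read_force(),telemetry.read_width(),telemetry.read_time_s())
```

```text
[0.59252538 0.05756589] [[ 0.54503795  0.00704766]
 [ 0.59107173 -0.012242  ]] 0.04991192015342465
[0.38647404 0.92230029] 67.26471918944756 14.945635854017254 0.6822783995720006
[0.56554506 0.16017951 0.19023085] 7.784106725705044e-05 16.0583
```

View pics/w8.png

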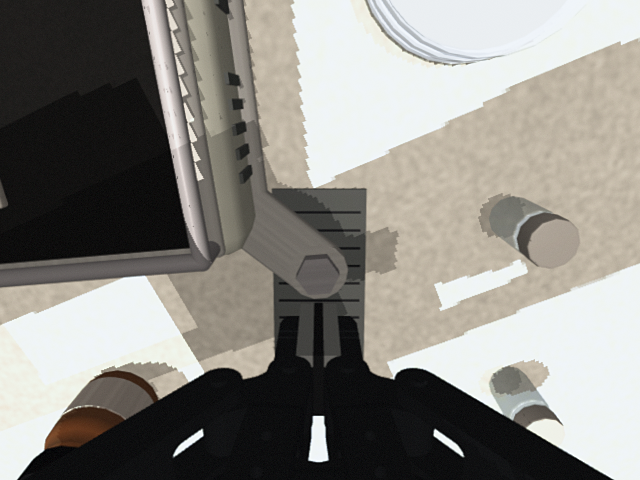

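View pics/s8.png

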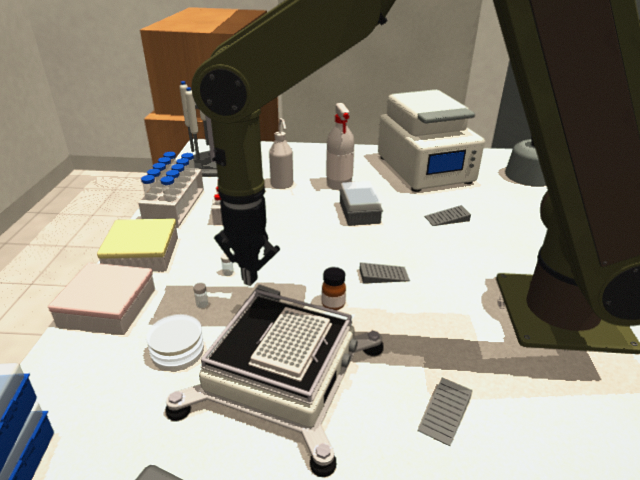

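Run:
```python
from h import *
r=rot(th0); f=lambda: np.array(telemetry.read_force())
q=S-.004*u
ctrl.move_linear(np.r_[q,.219],r,velocity=.08)
g=ctrl.move_linear(np.r_[q,.200],r,velocity=.012,guard=3)
z=telemetry.read_tool_pos()[2]; print(g,z,f())
z+=.0003
for i in range(16):
    if f()[2]>9: break
    z-=.0004; ctrl.move_linear(np.r_[q,z],r,velocity=.01); print(round(z,4),f().round(2))
ctrl.dwell(.5); print(f(),telemetry.read_tool_pos()); snap('wrist','w9')
ctrl.move_linear(np.r_[q,.25],r,velocity=.08)
ctrl.move_linear(P(28,16,.30),r,velocity=.2); snap('wrist','w10'); print(f(),telemetry.read_time_s())
```

```text
True 0.20945406557972898 [0.34547972 0.03266487 4.65403846]
0.2094 [-0.2   0.38  1.92]
0.209 [-0.46 -0.61  5.55]
0.2086 [-1.13  0.34  7.68]
0.2082 [-3.18  0.12 10.68]
[-2.02745800e+00 -8.05242555e-03  1.06258830e+01] [0.59157822 0.05349578 0.209372  ]
[-0.13823524  0.8007797  -0.30497262] 20.4333
```

View pics/w9.png

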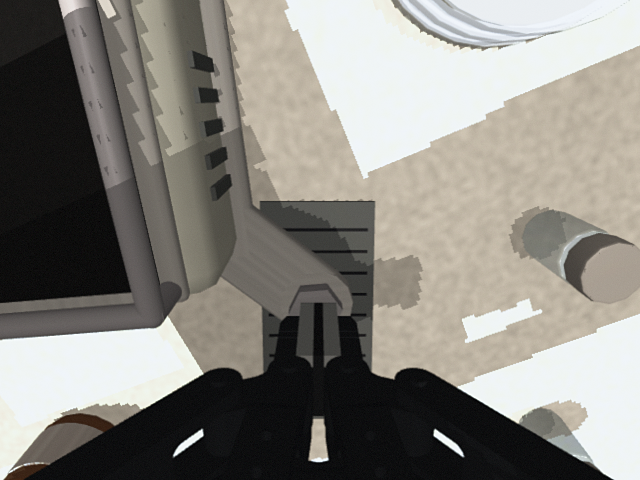

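View pics/w10.png

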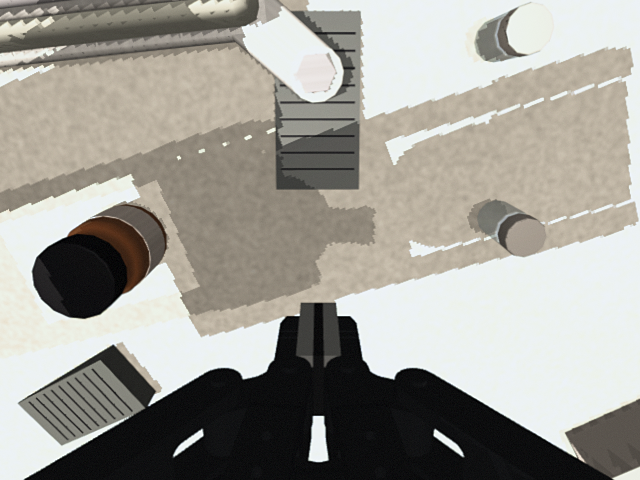

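Run:
```python
from h import *
d=load('w10'); s=onz(d,[(316,73)],.036)[0,:2]
b=onz(d,[(276.5,188.5),(359,188.5)],.02)[:,:2]; m=b.mean(0); v=b[0]-b[1]; ux=np.array([v[1],-v[0]])/np.linalg.norm(v)
print(s,np.linalg.norm(v),(s-m)@ux*1000-50,(s-m)@v/np.linalg.norm(v)*1000)
ctrl.dwell(.3); ctrl.finish_job()
```

```text
[0.59247655 0.05745765] 0.049882746834268354 14.322611714994778 0.844497760036399
the job is handed in; nothing more can be done
```

I pushed the shim farthest from the robot along the bench, thin end first, under the bare stud, then pressed down on that corner. The job was handed in at about 21 s of the 48 s allowed, with the arm well clear; it returned no verdict.

- **Push:** The shim travelled about 105 mm. The push climbed to about 8.9 N, below the 12 N at which the shaker starts to slide, and the shim stayed in place when the fingers backed off.
- **Press:** I pressed on the nut with closed fingertips at about 10.6 N for 0.5 s. The fingertips did not sink measurably.
- **Position:** In the last camera view the stud was about 14 mm ahead of the shim's origin and 0.8 mm off the ramp's centreline. The stud was within about 1 mm of its first measured position, which is within the calibration error.
- **Bystanders:** None that I could see in the wrist and side views after the push had visibly moved.

I could not measure two of the judged quantities directly. The bearing force between shim and stud and the shaker's tilt are inferred from the push force, the corner not sinking and the pictures. No check failed. The first guarded push stopped early and the force then dropped to almost nothing, so I finished the push in steps of 0.4 to 0.5 mm, reading the force after each one.

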